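# Close the lens dish and hold it up to the viewer with the cam lever

### The job

Press the loose blue lid straight down onto the lens dish until it has snapped under all four clips and sits level on the rim. Then swing the red-handled cam lever up until it stands straight upright, where the cam lifts the dish highest, and finish while holding it there with the gripper, because it springs back when let go. Leave the other things on the bench and on the stand where they are.

Things in the scene. Friction and masses are not known exactly. Their poses are not given: they have to be found in the camera images.
- fixture: fixed cam-lift viewing stand: aluminium base plate 180 (x) x 370 (y, from -200 to +170) x 20 mm, white side viewer at +y (116 mm high, black tube ending 66 mm from the dish axis), grey cam pedestal at -y (80 mm high, y -76 to -100 mm). Origin: on the bench under the dish axis; at yaw 0 its axes are the world's (yaw varies to 0.35 rad), y towards the viewer, z up
- lid: loose blue lid, about 60 g: disc 84 mm across, 6 mm thick, plug below (67 mm across, 12 mm deep, 2 mm play in the dish), round boss on top in the middle (26 mm across, 12 mm high). Origin: centre of the disc's underside, the face that seats on the rim; z up, boss top 18 mm above it. Starts lying about level on the slopes of the clips, about 12 mm above the rim, its plug inside the dish
- dish: white round lens dish, 80 mm across, 35 mm high, fixed on the lifting stage and lifted with it (underside 50 mm above the bench with the lever down, 64 mm at the highest). Origin: centre of its underside. Four black sprung clips stand on its diagonals, hooking 2 mm over the lid's edge, tops about 18 mm above the rim, level with the seated lid's boss top
- dish_rim (a point): centre of the dish's mouth at rim height, 35 mm above its underside; the seated lid's origin lies here. Pressing the lid at its middle past all four clips takes roughly 5 to 15 N in all; after that it meets the rim, firm
- lever_angle (a joint): lever angle (rad): 0 = down at its stop, leaning 1.2 rad (69 deg) from vertical to the stand's -x side; grows as it swings up and over towards +x; 1.2 = upright = highest lift; past it the stage sinks again, to a stop at 1.7. Hinge axis: the stand's y. A spring pulls it back to 0: about 1 N at the handle at 0, 3 N at 1.2
- lever: the lever: steel rod 10 mm thick, at its end a red round handle bar 18 mm thick, 60 mm long, parallel to the stand's y axis and standing out from the rod to the -y side, so it can be pinched or pushed from above; the base plate is its only neighbour below. Origin: on the hinge axis. Turns with joint lever_angle
- lever_grip (a point): on the axis of the red handle bar, 28 mm in from its free end (32 mm from its inner end): where to take it. 100 mm from the hinge axis: about 91 mm above the bench with the lever down, 155 mm when upright
- lever_pivot (a point): fixed point on the lever's hinge axis, 55 mm above the bench, in the plane of the circle that lever_grip runs on
- lift (a joint): lift of the stage and dish (m), driven by the cam: 0 with the lever down, 0.014 at the highest with the lever at 1.2, less on either side
- lens_blank: loose green glass lens blank, disc 60 mm across, 11 mm high, lying on the stand's base plate beside the viewer; a bystander. Origin: centre of its underside
- block: loose orange lens block, 22 mm across, 16 mm high, standing on the stand's base plate beside the dish; a bystander. Origin: centre of its underside
- spectacles: loose black spectacle frame, 125 x 140 x 45 mm, standing on the bench; a bystander. Origin: on the bench under the middle of its front
- spray: loose amber bottle, 52 mm across, 150 mm high; a bystander. Origin: centre of its underside
- driver: loose screwdriver, 150 mm long, lying on the bench; a bystander. Origin: its underside
- cup: loose white ceramic cup, 72 mm across, 85 mm high; a bystander. Origin: centre of its underside
There are look-alikes about, which are no part of the job. Of the things like the lid, leave any that is black; of the rest the larger one is meant.

How it is judged (in metres and radians):
On the way, in this order (a step that is already met when the one before it is completed fails the run):
1. the lid is snapped down level on the dish while the lever is still down (z of lid in the frame of dish_rim between -0.003 and 0.002 m and angle between the z axis of lid and the z axis of dish_rim, either way round below 0.035 rad and horizontal distance between lid and dish_rim below 0.005 m and value of joint lever_angle below 0.3 rad), for 0.2 s.
2. the lever is held upright at the highest lift (value of joint lever_angle between 1.08 and 1.32 rad and value of joint lift above 0.013 m and contact force between the fingers and lever above 0.5 N), for 0.3 s.
At the end, for the whole second after the job is handed in: Lid within 2 mm of the rim, level within 2 degrees, centred within 5 mm; lever within 0.12 rad of upright (1.2) and still, stage lifted over 13 mm, fingers pressing on the lever with over 0.5 N; each bystander within 30 mm of its start (all of step 2 and z of lid in the frame of dish_rim between -0.003 and 0.002 m and angle between the z axis of lid and the z axis of dish_rim, either way round below 0.035 rad and horizontal distance between lid and dish_rim below 0.005 m and velocity of joint lever_angle between -0.1 and 0.1 rad/s and distance of each of lens_blank, block, spectacles, spray, driver, cup from where it was at the start of the episode below 0.03 m); the arm keeps its last pose, push and grip.
It fails at once if a bystander was pushed away (distance of any of lens_blank, block, spectacles, spray, driver, cup from where it was at the start of the episode above 0.03 m).
It also fails if it takes over 40 s, if anything falls off the work surface, if the arm or the gripper's body presses on something with over 40 N, if the wrist force passes 120 N, or if a joint passes its speed limit or range.

### The arm

A 6-joint arm with a two-finger parallel gripper is mounted at the origin on the work surface. World frame = base frame: x ahead of the robot, y to its left, z up, the work surface at z = 0. Lengths are in m, angles in degrees, forces in N, time in s.
With the tool pointing down it reaches from about 0.4 to 0.825 m from the base axis. Payload 7 kg.
Tool frame: the origin (TCP) lies between the finger pads; the fingertips stand 19 mm ahead of it and the grasp point (between the pads) is the TCP (r.finger_overhang is the distance from the TCP to the fingertips, in m); z points along the fingers, y is the direction in which the jaws open and shut (so a half turn about z gives the same grasp; the last joint's range is limited). The gripper opens to 88 mm and grips with 3 to 60 N. Pads are 19 mm wide; open, the fingers measure 130 mm over their backs; the gripper's body (78 mm by 193 mm) begins 47 mm behind the grasp point.
Start: joints at [90.648, 20.546, 0.682, 0, -70.136, -16.507], TCP at [0.184, 0.649, 0.246] pointing down, gripper open.
Joint ranges: [-176.03, 176.03], [-82.01, 121.73], [-58.28, 71.71], [-173.87, 95.51], [-174.79, -0.11], [-173.66, 173.66]. Speed limits (degrees/s): [136.94, 136.94, 172.46, 180, 180, 180].

### API

Orientations are given as [roll, pitch, yaw] about the fixed x, y, z axes, in that order (R = Rz(yaw) Ry(pitch) Rx(roll)).
In Python, from plant import r, optics gives the robot as it stands. The module is installed in compiled form; this text tells all that it offers.
- The arm moves only by the tool step_arm, never from a script. Its argument "increments" is a list of rows, each an object of numbers: "tx", "ty", "tz": the shift along the world's x, y, z in mm; "ax", "ay", "az": the turn, a rotation vector about the world's x, y, z in degrees; "claw": the gripper command: -1 is shut, 1 is fully open, values between are in proportion. In form: [{"tx": .., "ty": .., "tz": .., "ax": .., "ay": .., "az": .., "claw": ..}, ...]. A call has 1 to 12 rows; each row shifts and turns the commanded pose from where the row before left it; what a row does not reach is not made up. A row lasts 1/10 s, in which the tool goes at most 50 mm and 8.59 degrees, less where a joint would pass 70% of its speed; a pose out of reach is approached as far as the arm can. A call with a gripper value outside its range is refused whole. The fingers move at their own pace and stop on an object; "newtons" is the grip in N (left out, the last holds). Time passes only in rows, so rows that do not move let the fingers close. It gives the time, the measured TCP pose, the force and the opening at its end, in the units of the state.
- r.get_state(): the state, without advancing time (a new reading comes with each control period).
- optics.capture(name): name is "side" or "top" or "wrist"; returns a dict with "image" (480x640x3 uint8, blue, green, red), "depth" (480x640 float32, m along the optical axis (not along the pixel's ray), 0 where there is no reading), "fx", "fy", "cx", "cy" (pixels), "R" (3x3) and "t" (3): a world point X has camera coordinates R X + t. Camera axes: x right, y down, z forward; pixel columns grow to the right and rows downward; lengths in m; the calibration is good to about 2 mm. A picture is of the moment at which its call begins.
- r.close_job(): hands the job in, once; it reports no verdict.
The state is a dict: "time_s": time; "joints": joint angles; "qd": joint speeds; "joint_torque": joint torques, N m; "tcp_pos": TCP position; "eef_rot": TCP orientation; "contact_force": force on the tool from outside, world axes, zero at the start; "moment": the same for the moment, N m; "gripper_width": finger opening in m.
Only numpy, scipy, OpenCV 4.12 (cv2) and the standard library are available. Lean on these libraries where they do the work, as an engineer would, in place of code of your own. Each camera call takes 0.05 s, during which the arm holds its last target. There are 200 camera calls.

## Working session

There is one attempt and no reset: what is moved stays moved. The work goes in short steps, Python scripts to look and compute and a tool call to move; the robot and the scene stay as the last step left them, time stands still between calls to the robot, and variables do not carry over. Pictures are saved under pics/ and viewed, about 8 in all and at most 12, crops included, and the job is handed in when it is done.

Besides the shell and the picture viewer there is one more tool, called after "Request:" as name(argument=value, ...), one argument or row to a line, values as JSON. step_arm: Moves the arm, as the interface text tells. Its arguments: {"type":"object","properties":{"increments":{"type":"array","items":{"type":"object","properties":{"tx":{"type":"number"},"ty":{"type":"number"},"tz":{"type":"number"},"ax":{"type":"number"},"ay":{"type":"number"},"az":{"type":"number"},"claw":{"type":"number"}}}},"newtons":{"type":"number"}},"required":["increments"]}

```bash
mkdir -p pics; cat > h.py <<'E'
import numpy as np, cv2
from plant import r, optics
def cap(n,save=None):
    c=optics.capture(n)
    if save: cv2.imwrite('pics/'+save+'.png',c['image'])
    return c
def xyz(c):
    """world point per pixel (480x640x3), nan where no depth"""
    d=np.where(c['depth']>0,c['depth'],np.nan)
    v,u=np.mgrid[:480,:640]
    P=np.dstack([(u-c['cx'])/c['fx']*d,(v-c['cy'])/c['fy']*d,d])
    return (P-np.array(c['t']).ravel())@np.array(c['R'])
def proj(c,X):
    p=np.array(c['R'])@np.array(X)+np.array(c['t']).ravel()
    return c['fx']*p[0]/p[2]+c['cx'],c['fy']*p[1]/p[2]+c['cy']
E
python3 - <<'E'
from h import *
for n in('top','side'):
    c=cap(n,n+'0'); np.savez(n+'0',**c); print(n,c['fx'],(-np.array(c['R']).T@np.array(c['t']).ravel()).round(3),np.array(c['R']).round(2).tolist())
    P=xyz(c); h=cv2.cvtColor(c['image'],cv2.COLOR_BGR2HSV)
    for nm,lo,hi in(('blue',100,125),('red',0,5),('green',45,80)):
        m=((h[...,0]>=lo)&(h[...,0]<=hi)&(h[...,1]>110)&(h[...,2]>50)).astype('uint8')
        k,l,s,ce=cv2.connectedComponentsWithStats(m)
        for i in range(1,k):
            if s[i,4]>40: print(nm,s[i],ce[i].round(),np.nanmedian(P[l==i],0).round(3))
print(r.get_state())
E
```

```text
top 459.4180174068192 [0.387 0.006 1.125] [[0.0, -1.0, -0.02], [-0.99, -0.0, -0.16], [0.16, 0.02, -0.99]]
blue [ 364   93   83   51 3204] [402. 122.] [ 0.874 -0.181  0.004]
blue [ 295  223   38   36 1062] [314. 240.] [0.551 0.039 0.103]
blue [306 303  24  24 454] [317. 315.] [0.386 0.033 0.013]
blue [ 584  302   56  111 4518] [611. 353.] [ 0.3   -0.657  0.004]
red [364 278  28   8 212] [378. 282.] [ 0.461 -0.103  0.098]
red [519 291  29  27 306] [534. 305.] [ 0.411 -0.478  0.023]
green [104 176  14  11  99] [110. 181.] [0.691 0.512 0.103]
green [ 79 184  13  11  98] [ 85. 189.] [0.673 0.57  0.103]
green [ 53 191  14  11 102] [ 60. 196.] [0.656 0.627 0.103]
green [248 255  23  24 353] [258. 266.] [0.504 0.177 0.029]
side 513.5469174154622 [ 0.432 -0.893  1.048] [[0.99, -0.16, -0.01], [-0.12, -0.71, -0.69], [0.1, 0.68, -0.72]]
blue [  280     0   245    86 13831] [407.  39.] [ 1.558  2.059 -0.419]
blue [ 57  18  52  47 526] [84. 41.] [-0.131  1.124  0.151]
blue [111  25  30  32 420] [127.  42.] [0.029 1.124 0.137]
blue [94 48 14 18 43] [101.  55.] [-0.09   1.124  0.099]
blue [  37   63
[... 563 characters left out ...]
83] [333.  29.] [0.842 1.154 0.054]
{'time_s': 0.1, 'joints': array([ 9.06465567e+01,  2.05853144e+01,  6.39996577e-01, -1.75846820e-02,
       -7.01359361e+01, -1.65079938e+01]), 'qd': array([-0.10381532, -0.09233518,  0.30842265,  0.2065625 ,  0.04618626,
        0.01245529]), 'joint_torque': array([-3.17906008e-03, -5.84162199e+01,  2.93750596e+01,  7.01564491e+00,
        1.01084015e-02, -4.01283819e-05]), 'tcp_pos': array([0.18438561, 0.64890895, 0.244747  ]), 'eef_rot': array([ 1.79917398e+02, -7.23991207e-03, -1.58674187e+01]), 'contact_force': array([-0.53859633,  0.0040563 , -0.15474314]), 'moment': array([-0.00515442,  0.03502471, -0.03952575]), 'gripper_width': 0.0877081010714171}
```

```bash
python3 - <<'E'
from h import *
t=cv2.imread('pics/top0.png')[170:350,210:450]; cv2.imwrite('pics/a.png',cv2.resize(t,None,fx=3.3,fy=3.3,interpolation=2))
t=cv2.imread('pics/side0.png')[150:330,190:430]; cv2.imwrite('pics/b.png',cv2.resize(t,None,fx=3.3,fy=3.3,interpolation=2))
E
```

```text
(no output)
```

View pics/a.png

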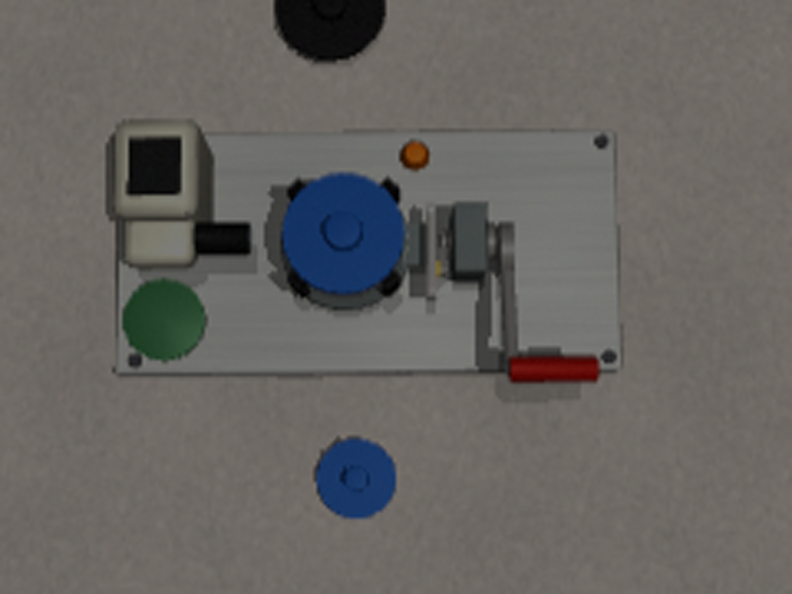

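View pics/b.png

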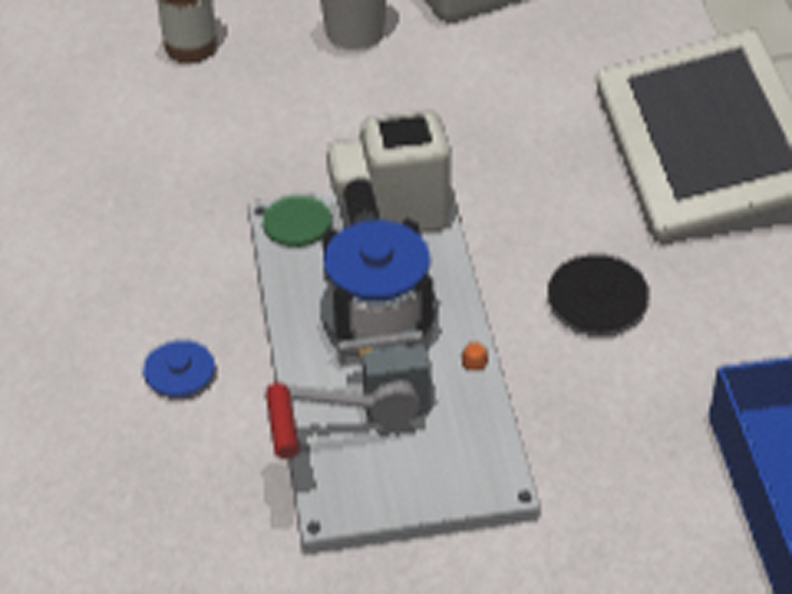

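View pics/top0.png

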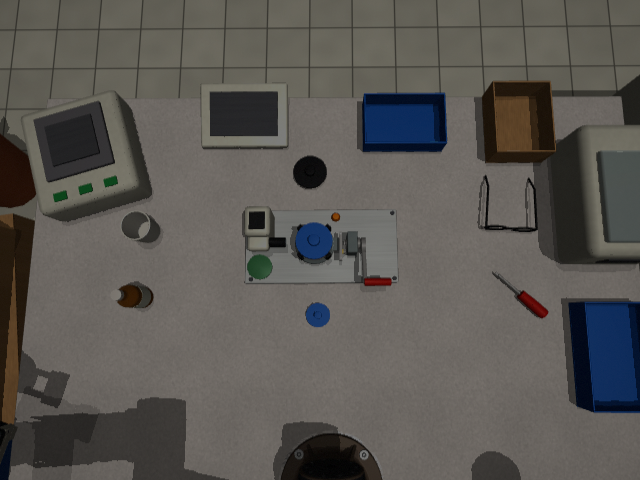

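The pictures show the big blue lid on the dish (top crop 343,232), the red handle (510–598,369 in the top crop), and the smaller blue and black look-alikes lying off the stand. The stand yaw is near 0. Next I triangulate the lid, the handle and the plate edge from both views.

```bash
python3 - <<'E'
from h import *
def ray(c,u,v):
    R=np.array(c['R']);t=np.array(c['t']).ravel()
    return -R.T@t, R.T@np.array([(u-c['cx'])/c['fx'],(v-c['cy'])/c['fy'],1])
def onz(c,u,v,z):
    o,d=ray(c,u,v); return (o+d*(z-o[2])/d[2]).round(4)
def tri(a,b):
    A=np.zeros((3,3));y=np.zeros(3);
    for o,d in(a,b):
        d=d/np.linalg.norm(d);M=np.eye(3)-np.outer(d,d);A+=M;y+=M@o
    x=np.linalg.solve(A,y); return x.round(4),[round(float(np.linalg.norm((np.eye(3)-np.outer(d,d)/(d@d))@(x-o))),4) for o,d in(a,b)]
T=dict(np.load('top0.npz'));S=dict(np.load('side0.npz'))
ca=lambda x,y:(210+(x+.5)/3.3-.5,170+(y+.5)/3.3-.5); cb=lambda x,y:(190+(x+.5)/3.3-.5,150+(y+.5)/3.3-.5)
def mask(c,roi,lo,hi):
    h=cv2.cvtColor(c['image'],cv2.COLOR_BGR2HSV);m=((h[...,0]>=lo)&(h[...,0]<=hi)&(h[...,1]>110)&(h[...,2]>40)).astype('uint8')
    z=np.zeros_like(m);x0,x1,y0,y1=roi;z[y0:y1,x0:x1]=m[y0:y1,x0:x1];return z
def ell(m):
    c=max(cv2.findContours(m,0,1)[0],key=cv2.contourArea);return cv2.fitEllipse(cv2.convexHull(c))
et=ell(mask(T,(285,345,215,270),100,125));es=ell(mask(S,(275,335,205,250),100,125))
print(et,es); print('lid',tri(ray(T,*et[0]),ray(S,*es[0])),onz(T,*et[0],.102),onz(S,*es[0],.102))
print('boss',tri(ray(T,*ca(343,230)),ray(S,*cb(377,247))))
for n,A,B in(('inner',(510,369),(278,386)),('outer',(599,369),(287,455))):
    print('h',n,tri(ray(T,*ca(*A)),ray(S,*cb(*B))),onz(T,*ca(*A),.095))
for p in((117,374),(620,371),(615,131)): print('plate top',onz(T,*ca(*p),.02))
for p in((250,203),(302,543),(538,512)): print('plate side',onz(S,*cb(*p),.02))
P=xyz(T);m=mask(T,(285,345,215,270),100,125)>0;z=P[m][:,2];print('lid z pct',np.nanpercentile(z,[5,50,95,99]))
q=P[m];q=q[np.isfinite(q[:,2])&(q[:,2]<.108)&(q[:,2]>.09)];print('tilt',np.linalg.lstsq(np.c_[q[:,:2]-q[:,:2].mean(0),np.ones(len(q))],q[:,2],rcond=None)[0], q.mean(0))
E
```

```text
((313.5069274902344, 240.53773498535156), (36.5322380065918, 36.959659576416016), 85.59986114501953) ((303.65997314453125, 228.0985565185547), (24.005462646484375, 31.777172088623047), 87.73249816894531)
lid (array([0.5534, 0.0398, 0.0976]), [0.0008, 0.0008]) [0.5519 0.0396 0.102 ] [0.5537 0.0356 0.102 ]
boss (array([0.5541, 0.0392, 0.1112]), [0.001, 0.001])
h inner (array([ 0.462 , -0.0741,  0.0928]), [0.0014, 0.0014]) [ 0.4604 -0.074   0.095 ]
h outer (array([ 0.4619, -0.1351,  0.0874]), [0.0009, 0.0009]) [ 0.4605 -0.1341  0.095 ]
plate top [0.4616 0.2064 0.02  ]
plate top [ 0.4644 -0.1595  0.02  ]
plate top [ 0.6427 -0.16    0.02  ]
plate side [0.4647 0.2035 0.02  ]
plate side [ 0.4666 -0.165   0.02  ]
plate side [ 0.6433 -0.1663  0.02  ]
lid z pct [0.09985899 0.10317485 0.11444048 0.11657209]
tilt [-0.00164715 -0.00796083  0.10292892] [0.55184897 0.03943711 0.10292892]
```

Request:
step_arm(
  increments=[
    {"tx": 20.5, "ty": -34, "tz": 0, "az": -4.1, "claw": -1},
    {"tx": 20.5, "ty": -34, "az": -4.1, "claw": -1},
    {"tx": 20.5, "ty": -34, "az": -4.1, "claw": -1},
    {"tx": 20.5, "ty": -34, "az": -4.1, "claw": -1},
    {"tx": 20.5, "ty": -34, "az": -4.1, "claw": -1},
    {"tx": 20.5, "ty": -34, "az": -4.1, "claw": -1},
    {"tx": 20.5, "ty": -34, "az": -4.1, "claw": -1},
    {"tx": 20.5, "ty": -34, "az": -4.1, "claw": -1},
    {"tx": 20.5, "ty": -34, "az": -4.1, "claw": -1},
    {"tx": 20.5, "ty": -34, "az": -4.1, "claw": -1},
  ],
  newtons=20,
)

```text
$.increments[0]: bad value
```

Request:
step_arm(
  increments=[
    {"tx": 20.5, "ty": -34, "az": -4.1, "claw": -1},
    {"tx": 20.5, "ty": -34, "az": -4.1, "claw": -1},
    {"tx": 20.5, "ty": -34, "az": -4.1, "claw": -1},
    {"tx": 20.5, "ty": -34, "az": -4.1, "claw": -1},
    {"tx": 20.5, "ty": -34, "az": -4.1, "claw": -1},
    {"tx": 20.5, "ty": -34, "az": -4.1, "claw": -1},
    {"tx": 20.5, "ty": -34, "az": -4.1, "claw": -1},
    {"tx": 20.5, "ty": -33, "az": -4.1, "claw": -1},
    {"claw": -1},
    {"claw": -1},
  ],
)

```text
$.increments[0]: bad value
```

```bash
python3 - <<'E'
from h import *
s=r.get_state()
print(s['tcp_pos'],s['eef_rot'],s['joints'].round(1),s['contact_force'])
c=cap('wrist','w1');np.savez('w1',**c)
print((-np.array(c['R']).T@np.array(c['t']).ravel()).round(3),c['fx'])
E
```

```text
[0.18438561 0.64890895 0.244747  ] [ 1.79917398e+02 -7.23991207e-03 -1.58674187e+01] [ 90.6  20.6   0.6  -0.  -70.1 -16.5] [-0.53859633  0.0040563  -0.15474314]
[0.263 0.627 0.384] 359.10212386310894
```

View pics/w1.png

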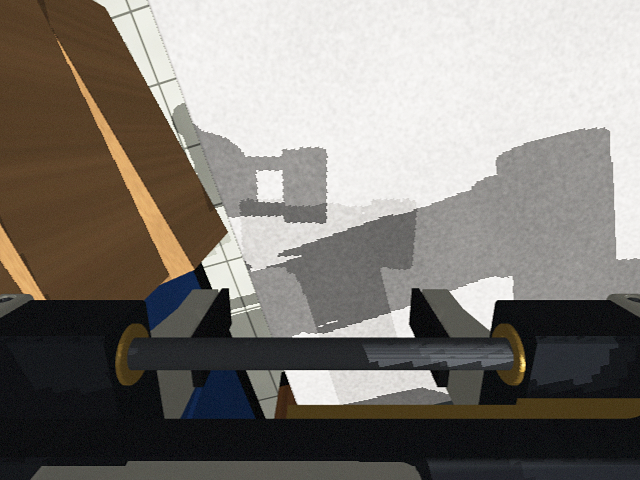

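The move was refused, probably because every row needs all its fields. The wrist picture only shows the bench at the start pose, and the fingers are along the bottom of the image.

Request:
step_arm(
  increments=[
    {"tx": 20.5, "ty": -34, "tz": 0, "ax": 0, "ay": 0, "az": -4.1, "claw": -1},
  ],
  newtons=20,
)

```text
time_s: 0.25
tcp_pos: [0.2036, 0.6172, 0.2439]
eef_rot: [179.9, -0.0, -19.8]
contact_force: [0.8, -0.1, -1.1]
gripper_width: 0.0834
```

Request:
step_arm(
  increments=[
    {"tx": 20.5, "ty": -34, "tz": 0, "ax": 0, "ay": 0, "az": -4.1, "claw": -1},
    {"tx": 20.5, "ty": -34, "tz": 0, "ax": 0, "ay": 0, "az": -4.1, "claw": -1},
    {"tx": 20.5, "ty": -34, "tz": 0, "ax": 0, "ay": 0, "az": -4.1, "claw": -1},
    {"tx": 20.5, "ty": -34, "tz": 0, "ax": 0, "ay": 0, "az": -4.1, "claw": -1},
    {"tx": 20.5, "ty": -34, "tz": 0, "ax": 0, "ay": 0, "az": -4.1, "claw": -1},
    {"tx": 20.5, "ty": -34, "tz": 0, "ax": 0, "ay": 0, "az": -4.1, "claw": -1},
    {"tx": 20.5, "ty": -34, "tz": 0, "ax": 0, "ay": 0, "az": -4.1, "claw": -1},
    {"tx": 20.5, "ty": -34, "tz": 0, "ax": 0, "ay": 0, "az": -4.1, "claw": -1},
    {"tx": 20.5, "ty": -34, "tz": 0, "ax": 0, "ay": 0, "az": -4.1, "claw": -1},
    {"tx": 20.5, "ty": -34, "tz": 0, "ax": 0, "ay": 0, "az": -4.1, "claw": -1},
    {"tx": 20.5, "ty": -34, "tz": 0, "ax": 0, "ay": 0, "az": -4.1, "claw": -1},
  ],
)

```text
time_s: 1.35
tcp_pos: [0.4309, 0.2397, 0.2456]
eef_rot: [-180.0, 0.0, -65.2]
contact_force: [0.3, 0.9, 0.1]
gripper_width: 0.0016
```

Request:
step_arm(
  increments=[
    {"tx": 20.5, "ty": -34, "tz": 0, "ax": 0, "ay": 0, "az": -4.1, "claw": -1},
    {"tx": 20.5, "ty": -34, "tz": 0, "ax": 0, "ay": 0, "az": -4.1, "claw": -1},
    {"tx": 20.5, "ty": -34, "tz": 0, "ax": 0, "ay": 0, "az": -4.1, "claw": -1},
    {"tx": 20.5, "ty": -34, "tz": 0, "ax": 0, "ay": 0, "az": -4.1, "claw": -1},
    {"tx": 20.5, "ty": -34, "tz": 0, "ax": 0, "ay": 0, "az": -4.1, "claw": -1},
    {"tx": 20.5, "ty": -33, "tz": 0, "ax": 0, "ay": 0, "az": -4.1, "claw": -1},
    {"tx": 0, "ty": 0, "tz": 0, "ax": 0, "ay": 0, "az": 0, "claw": -1},
  ],
)

```text
time_s: 2.05
tcp_pos: [0.5548, 0.035, 0.2448]
eef_rot: [179.9, -0.1, -90.0]
contact_force: [-1.5, 0.1, -0.1]
gripper_width: 0.0003
```

```bash
python3 - <<'E'
from h import *
s=r.get_state()
print(s['tcp_pos'],s['eef_rot'],s['joints'].round(1),s['contact_force'])
c=cap('wrist','w2');np.savez('w2',**c)
print((-np.array(c['R']).T@np.array(c['t']).ravel()).round(3))
E
```

```text
[0.55478239 0.03496313 0.24483139] [ 1.79941177e+02 -5.98045560e-02 -9.00080820e+01] [ 23.8   9.4 -14.6   0.  -66.1 -23.8] [-1.46573718  0.09171535 -0.11465226]
[ 0.554 -0.047  0.385]
```

View pics/w2.png

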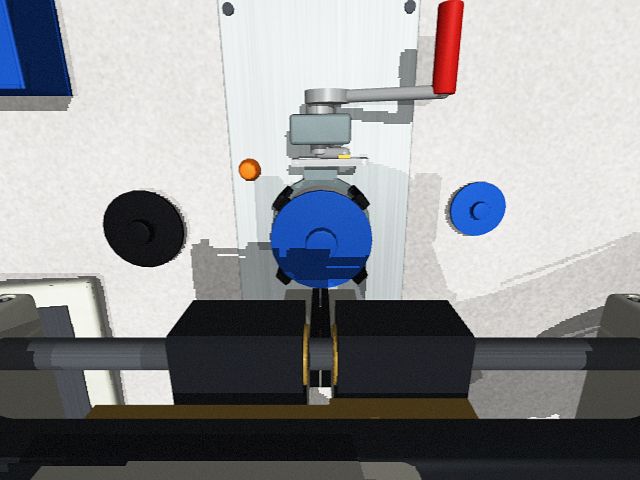

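Wrist view: lid disc about (321,240), boss (321,241), clips at its diagonals, handle from (451,2) to (445,92), hinge near (323,96).

```bash
python3 - <<'E'
from h import *
c=dict(np.load('w2.npz'));R=np.array(c['R']);t=np.array(c['t']).ravel();o=-R.T@t
def onz(u,v,z):
    d=R.T@np.array([(u-c['cx'])/c['fx'],(v-c['cy'])/c['fy'],1]);return (o+d*(z-o[2])/d[2]).round(4)
h=cv2.cvtColor(c['image'],cv2.COLOR_BGR2HSV);b=((h[...,0]>=100)&(h[...,0]<=125)&(h[...,1]>120)).astype('uint8')
b[:,:265]=0;b[:,380:]=0;b[:180]=0;b[288:]=0
k=max(cv2.findContours(b,0,1)[0],key=cv2.contourArea);e=cv2.fitEllipse(cv2.convexHull(k));print(e,onz(*e[0],.100),onz(*e[0],.103))
P=xyz(c);q=P[b>0];q=q[np.isfinite(q[:,2])];print(np.percentile(q[:,2],[5,50,95]))
bt=q[q[:,2]>.110];print('boss top pts',len(bt),(bt.min(0)+bt.max(0))/2,bt.mean(0))
m=((h[...,0]<6)|(h[...,0]>174))&(h[...,1]>130);m[:,:400]=0;m[120:]=0
q=P[m&np.isfinite(P[...,2])];print('handle',q.min(0),q.max(0),np.median(q,0))
for lo in(-.135,-.12,-.105,-.09):
    w=q[(q[:,1]>lo)&(q[:,1]<lo+.015)]; print(lo,len(w),(w[:,0].min()+w[:,0].max())/2 if len(w) else 0,w[:,2].max() if len(w) else 0)
for p in((307,96),(344,96)): print('hub',onz(*p,.055))
E
```

```text
((320.9964294433594, 238.88186645507812), (98.24998474121094, 101.69404602050781), 92.04536437988281) [0.5532 0.0388 0.1   ] [0.5532 0.0379 0.103 ]
[0.10208591 0.10331608 0.11515233]
boss top pts 801 [0.55363333 0.03950571 0.11353647] [0.55352378 0.03890851 0.11499185]
handle [ 0.42032097 -0.13824475 -0.00050642] [ 0.47087519 -0.07308146  0.1023717 ] [ 0.46378239 -0.10416275  0.09909077]
-0.135 500 0.44549673211644286 0.10191767733441365
-0.12 580 0.462390977487083 0.10202316552813445
-0.105 557 0.46213462397726335 0.1023717017409756
-0.09 527 0.4619525095884549 0.10199271806692745
hub [ 0.565  -0.0748  0.055 ]
hub [ 0.5335 -0.0748  0.055 ]
```

Request:
step_arm(
  increments=[
    {"tx": -1.3, "ty": 3.5, "tz": -35, "ax": 0, "ay": 0, "az": 0, "claw": -1},
    {"tx": 0, "ty": 0, "tz": -35, "ax": 0, "ay": 0, "az": 0, "claw": -1},
    {"tx": 0, "ty": 0, "tz": -30, "ax": 0, "ay": 0, "az": 0, "claw": -1},
    {"tx": 0, "ty": 0, "tz": 0, "ax": 0, "ay": 0, "az": 0, "claw": -1},
    {"tx": 0, "ty": 0, "tz": 0, "ax": 0, "ay": 0, "az": 0, "claw": -1},
  ],
)

```text
time_s: 2.6
tcp_pos: [0.5522, 0.0423, 0.1461]
eef_rot: [180.0, -0.0, -89.6]
contact_force: [-0.6, 0.2, 0.4]
gripper_width: 0.0003
```

Request:
step_arm(
  increments=[
    {"tx": 1.3, "ty": -3.8, "tz": -4, "ax": 0, "ay": 0, "az": 0, "claw": -1},
    {"tx": 0, "ty": 0, "tz": -4, "ax": 0, "ay": 0, "az": 0, "claw": -1},
    {"tx": 0, "ty": 0, "tz": 0, "ax": 0, "ay": 0, "az": 0, "claw": -1},
    {"tx": 0, "ty": 0, "tz": 0, "ax": 0, "ay": 0, "az": 0, "claw": -1},
  ],
)

```text
time_s: 3.0
tcp_pos: [0.5537, 0.038, 0.1381]
eef_rot: [-180.0, 0.0, -89.7]
contact_force: [-0.1, 0.1, -0.5]
gripper_width: 0.0005
```

Request:
step_arm(
  increments=[
    {"tx": 0, "ty": 0.5, "tz": -2, "ax": 0, "ay": 0, "az": 0, "claw": -1},
    {"tx": 0, "ty": 0, "tz": -2, "ax": 0, "ay": 0, "az": 0, "claw": -1},
    {"tx": 0, "ty": 0, "tz": -2, "ax": 0, "ay": 0, "az": 0, "claw": -1},
    {"tx": 0, "ty": 0, "tz": -2, "ax": 0, "ay": 0, "az": 0, "claw": -1},
    {"tx": 0, "ty": 0, "tz": 0, "ax": 0, "ay": 0, "az": 0, "claw": -1},
  ],
)

```text
time_s: 3.5
tcp_pos: [0.5543, 0.0386, 0.1305]
eef_rot: [-179.9, 0.0, -89.6]
contact_force: [-0.8, -1.1, 6.4]
gripper_width: 0.0004
```

Request:
step_arm(
  increments=[
    {"tx": 0, "ty": 0, "tz": -2, "ax": 0, "ay": 0, "az": 0, "claw": -1},
    {"tx": 0, "ty": 0, "tz": -2, "ax": 0, "ay": 0, "az": 0, "claw": -1},
    {"tx": 0, "ty": 0, "tz": 0, "ax": 0, "ay": 0, "az": 0, "claw": -1},
  ],
)

```text
time_s: 3.8
tcp_pos: [0.5534, 0.0383, 0.1256]
eef_rot: [-180.0, -0.0, -89.7]
contact_force: [-0.2, -0.1, 0.0]
gripper_width: 0.0006
```

Request:
step_arm(
  increments=[
    {"tx": 0, "ty": 0, "tz": -2, "ax": 0, "ay": 0, "az": 0, "claw": -1},
    {"tx": 0, "ty": 0, "tz": -1, "ax": 0, "ay": 0, "az": 0, "claw": -1},
    {"tx": 0, "ty": 0, "tz": 0, "ax": 0, "ay": 0, "az": 0, "claw": -1},
  ],
)

```text
time_s: 4.1
tcp_pos: [0.5534, 0.0385, 0.1223]
eef_rot: [180.0, -0.0, -89.7]
contact_force: [-0.7, 0.5, -0.3]
gripper_width: 0.0004
```

Request:
step_arm(
  increments=[
    {"tx": 0, "ty": 0, "tz": -1, "ax": 0, "ay": 0, "az": 0, "claw": -1},
    {"tx": 0, "ty": 0, "tz": 0, "ax": 0, "ay": 0, "az": 0, "claw": -1},
  ],
)

```text
time_s: 4.3
tcp_pos: [0.5535, 0.0385, 0.1221]
eef_rot: [-180.0, -0.0, -89.6]
contact_force: [-2.0, -0.3, 7.3]
gripper_width: 0.0001
```

Request:
step_arm(
  increments=[
    {"tx": 0, "ty": 0, "tz": -1, "ax": 0, "ay": 0, "az": 0, "claw": -1},
    {"tx": 0, "ty": 0, "tz": 0, "ax": 0, "ay": 0, "az": 0, "claw": -1},
    {"tx": 0, "ty": 0, "tz": 0, "ax": 0, "ay": 0, "az": 0, "claw": -1},
  ],
)

```text
time_s: 4.6
tcp_pos: [0.5535, 0.0386, 0.1219]
eef_rot: [-180.0, -0.0, -89.6]
contact_force: [-5.8, 2.0, 12.9]
gripper_width: 0.0003
```

Request:
step_arm(
  increments=[
    {"tx": 0, "ty": 0, "tz": 20, "ax": 0, "ay": 0, "az": 0, "claw": -1},
    {"tx": -10, "ty": -30, "tz": 20, "ax": 0, "ay": 0, "az": 0, "claw": -1},
    {"tx": -20, "ty": -35, "tz": 20, "ax": 0, "ay": 0, "az": 0, "claw": -0.2},
    {"tx": -30, "ty": -40, "tz": 0, "ax": 0, "ay": 0, "az": 0, "claw": -0.2},
    {"tx": -31, "ty": -40, "tz": 0, "ax": 0, "ay": 0, "az": 0, "claw": -0.2},
    {"tx": 0, "ty": 0, "tz": 0, "ax": 0, "ay": 0, "az": 0, "claw": -0.2},
    {"tx": 0, "ty": 0, "tz": 0, "ax": 0, "ay": 0, "az": 0, "claw": -0.2},
  ],
)

```text
time_s: 5.3
tcp_pos: [0.4624, -0.1069, 0.1809]
eef_rot: [-179.9, 0.0, -89.8]
contact_force: [0.5, -0.0, 0.5]
gripper_width: 0.0325
```

```bash
python3 - <<'E'
from h import *
c=cap('top');P=xyz(c);h=cv2.cvtColor(c['image'],cv2.COLOR_BGR2HSV)
m=(h[...,0]>=100)&(h[...,0]<=125)&(h[...,1]>110)&(h[...,2]>40);m[:,:285]=0;m[:,345:]=0;m[:215]=0;m[270:]=0
q=P[m];q=q[np.isfinite(q[:,2])];print(len(q),np.percentile(q[:,2],[5,50,95]))
q=q[(q[:,2]>.085)&(q[:,2]<.096)];A=np.c_[q[:,:2]-q[:,:2].mean(0),np.ones(len(q))];print(np.linalg.lstsq(A,q[:,2],rcond=None)[0],q.mean(0))
t=c['image'][200:310,270:420];s=cap('side')['image'][180:310,225:385]
cv2.imwrite('pics/c.png',np.hstack([cv2.resize(t,(400,400)),cv2.resize(s,(400,400))]))
print(r.get_state()['tcp_pos'])
E
```

```text
379 [0.08808413 0.09149963 0.10490836]
[-0.01482174  0.00200723  0.09123043] [0.57538627 0.04051502 0.09123043]
[ 0.46344355 -0.10577778  0.18066984]
```

View pics/c.png

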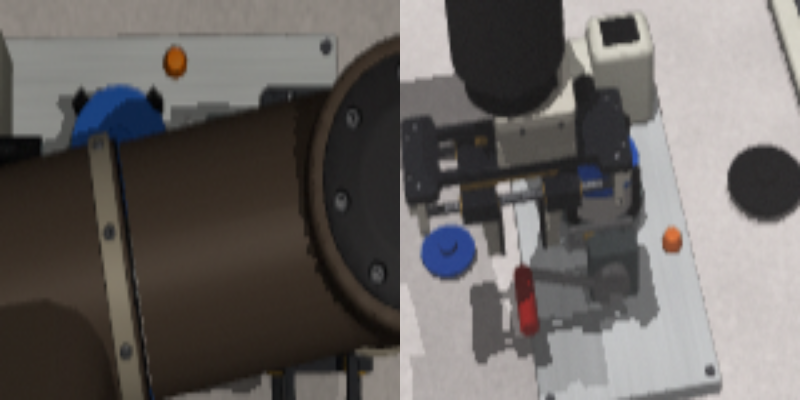

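The visible part of the disc is at z 0.0912, where 0.091 is expected, but the arm hides the rest. Backing off briefly gives a full levelness check with the wrist camera.

Request:
step_arm(
  increments=[
    {"tx": 30, "ty": 35, "tz": 20, "ax": 0, "ay": 0, "az": 0, "claw": -0.2},
    {"tx": 30, "ty": 35, "tz": 20, "ax": 0, "ay": 0, "az": 0, "claw": -0.2},
    {"tx": 30, "ty": 35, "tz": 20, "ax": 0, "ay": 0, "az": 0, "claw": -0.2},
    {"tx": 0, "ty": 37, "tz": 5, "ax": 0, "ay": 0, "az": 0, "claw": -0.2},
    {"tx": 0, "ty": 0, "tz": 0, "ax": 0, "ay": 0, "az": 0, "claw": -0.2},
    {"tx": 0, "ty": 0, "tz": 0, "ax": 0, "ay": 0, "az": 0, "claw": -0.2},
  ],
)

```text
time_s: 6.0
tcp_pos: [0.5527, 0.0373, 0.2446]
eef_rot: [179.9, -0.0, -89.5]
contact_force: [0.3, 0.6, -0.8]
gripper_width: 0.035
```

```bash
python3 - <<'E'
from h import *
c=cap('wrist','w3');np.savez('w3',**c);P=xyz(c);h=cv2.cvtColor(c['image'],cv2.COLOR_BGR2HSV)
m=(h[...,0]>=100)&(h[...,0]<=125)&(h[...,1]>110)&(np.hypot(P[...,0]-.5535,P[...,1]-.0385)<.05)&(P[...,2]>.08)
q=P[m];print(len(q),np.percentile(q[:,2],[5,50,95]),(q.min(0)+q.max(0))/2)
q=q[(q[:,2]>.084)&(q[:,2]<.099)];A=np.c_[q[:,:2]-q[:,:2].mean(0),np.ones(len(q))];print(np.linalg.lstsq(A,q[:,2],rcond=None)[0],q.mean(0),q.min(0),q.max(0))
cv2.imwrite('pics/w3c.png',cv2.resize(c['image'][60:320,200:480],None,fx=2.2,fy=2.2)); print(r.get_state()['tcp_pos'])
E
```

```text
8598 [0.09047035 0.0918273  0.33131386] [0.5554322  0.03860819 0.20980814]
[-2.11279808e-05  3.49405795e-04  9.15604702e-02] [0.55334975 0.0366551  0.09156047] [ 0.51178394 -0.00349116  0.08627019] [0.59530763 0.08070753 0.09888239]
[0.5523764  0.03635872 0.24452721]
```

View pics/w3c.png

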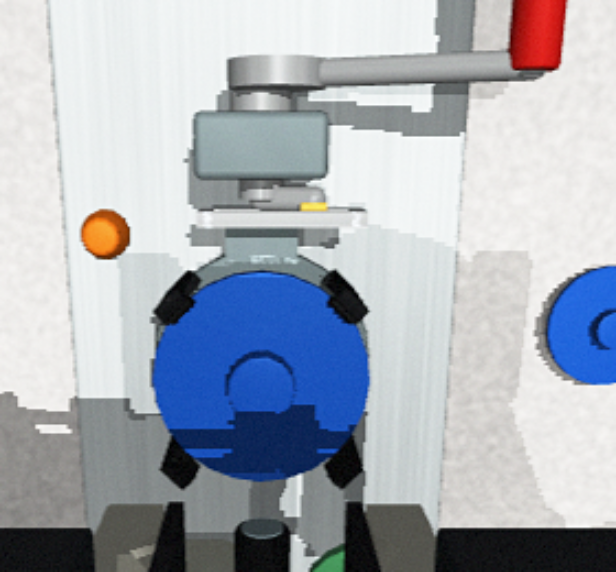

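The lid is level and seated: slope under 0.001, disc top 0.0916, and all four clips overlap its edge. Next is the lever.

Request:
step_arm(
  increments=[
    {"tx": -30, "ty": -38, "tz": 0, "ax": 0, "ay": 0, "az": 0, "claw": 0},
    {"tx": -30, "ty": -38, "tz": -20, "ax": 0, "ay": 0, "az": 0, "claw": 0},
    {"tx": -30, "ty": -38, "tz": -20, "ax": 0, "ay": 0, "az": 0, "claw": 0},
    {"tx": -0.5, "ty": -29, "tz": -25, "ax": 0, "ay": 0, "az": 0, "claw": 0},
    {"tx": 0, "ty": 0, "tz": -38, "ax": 0, "ay": 0, "az": 0, "claw": 0},
    {"tx": 0, "ty": 0, "tz": 0, "ax": 0, "ay": 0, "az": 0, "claw": 0},
    {"tx": 0, "ty": 0, "tz": 0, "ax": 0, "ay": 0, "az": 0, "claw": 0},
  ],
)

```text
time_s: 6.75
tcp_pos: [0.4644, -0.1047, 0.1443]
eef_rot: [179.9, -0.0, -89.7]
contact_force: [-0.3, -0.4, 0.9]
gripper_width: 0.0439
```

Request:
step_arm(
  increments=[
    {"tx": -2.4, "ty": -2, "tz": -17, "ax": 0, "ay": 0, "az": 0, "claw": 0},
    {"tx": 0, "ty": 0, "tz": -18, "ax": 0, "ay": 0, "az": 0, "claw": 0},
    {"tx": 0, "ty": 0, "tz": -17, "ax": 0, "ay": 0, "az": 0, "claw": 0},
    {"tx": 0, "ty": 0, "tz": 0, "ax": 0, "ay": 0, "az": 0, "claw": 0},
    {"tx": 0, "ty": 0, "tz": 0, "ax": 0, "ay": 0, "az": 0, "claw": -1},
    {"tx": 0, "ty": 0, "tz": 0, "ax": 0, "ay": 0, "az": 0, "claw": -1},
    {"tx": 0, "ty": 0, "tz": 0, "ax": 0, "ay": 0, "az": 0, "claw": -1},
    {"tx": 0, "ty": 0, "tz": 0, "ax": 0, "ay": 0, "az": 0, "claw": -1},
    {"tx": 0, "ty": 0, "tz": 0, "ax": 0, "ay": 0, "az": 0, "claw": -1},
  ],
  newtons=15,
)

```text
time_s: 7.65
tcp_pos: [0.462, -0.1061, 0.0925]
eef_rot: [180.0, 0.0, -89.7]
contact_force: [-3.5, 1.5, 5.4]
gripper_width: 0.017
```

Request:
step_arm(
  increments=[
    {"tx": 4.1, "ty": 0, "tz": 9.2, "ax": 0, "ay": 0, "az": 0, "claw": -1},
    {"tx": 5.0, "ty": 0, "tz": 8.6, "ax": 0, "ay": 0, "az": 0, "claw": -1},
    {"tx": 5.8, "ty": 0, "tz": 8.2, "ax": 0, "ay": 0, "az": 0, "claw": -1},
    {"tx": 6.6, "ty": 0, "tz": 7.5, "ax": 0, "ay": 0, "az": 0, "claw": -1},
    {"tx": 7.3, "ty": 0, "tz": 6.8, "ax": 0, "ay": 0, "az": 0, "claw": -1},
    {"tx": 7.9, "ty": 0, "tz": 6.0, "ax": 0, "ay": 0, "az": 0, "claw": -1},
    {"tx": 0, "ty": 0, "tz": 0, "ax": 0, "ay": 0, "az": 0, "claw": -1},
  ],
)

```text
time_s: 8.35
tcp_pos: [0.4941, -0.1065, 0.1394]
eef_rot: [179.4, -0.0, -89.7]
contact_force: [-23.1, 8.1, 22.6]
gripper_width: 0.0174
```

Request:
step_arm(
  increments=[
    {"tx": -2.5, "ty": 0, "tz": 2.5, "ax": 0, "ay": 0, "az": 0, "claw": -1},
    {"tx": 0, "ty": 0, "tz": 0, "ax": 0, "ay": 0, "az": 0, "claw": -1},
    {"tx": 0, "ty": 0, "tz": 0, "ax": 0, "ay": 0, "az": 0, "claw": -1},
  ],
)

```text
time_s: 8.65
tcp_pos: [0.4953, -0.1063, 0.141]
eef_rot: [179.9, -0.0, -89.7]
contact_force: [-6.9, 1.7, 2.1]
gripper_width: 0.0176
```

```bash
python3 - <<'E'
from h import *
c=cap('side');P=xyz(c);h=cv2.cvtColor(c['image'],cv2.COLOR_BGR2HSV)
print(r.get_state()['tcp_pos'],r.get_state()['contact_force'])
cv2.imwrite('pics/s4.png',cv2.resize(c['image'][200:320,240:400],(800,600),interpolation=2))
m=((h[...,0]<6)|(h[...,0]>174))&(h[...,1]>130);m[:200]=0;m[320:]=0
q=P[m&np.isfinite(P[...,2])];print(len(q),np.percentile(q,[5,50,95],axis=0))
E
```

```text
[ 0.49528968 -0.10627476  0.14101533] [-7.10494824  2.06216566  2.1090613 ]
109 [[ 0.48933295 -0.13451141  0.1319999 ]
 [ 0.4954004  -0.12042508  0.14195284]
 [ 0.50203036 -0.09515018  0.14507339]]
```

View pics/s4.png

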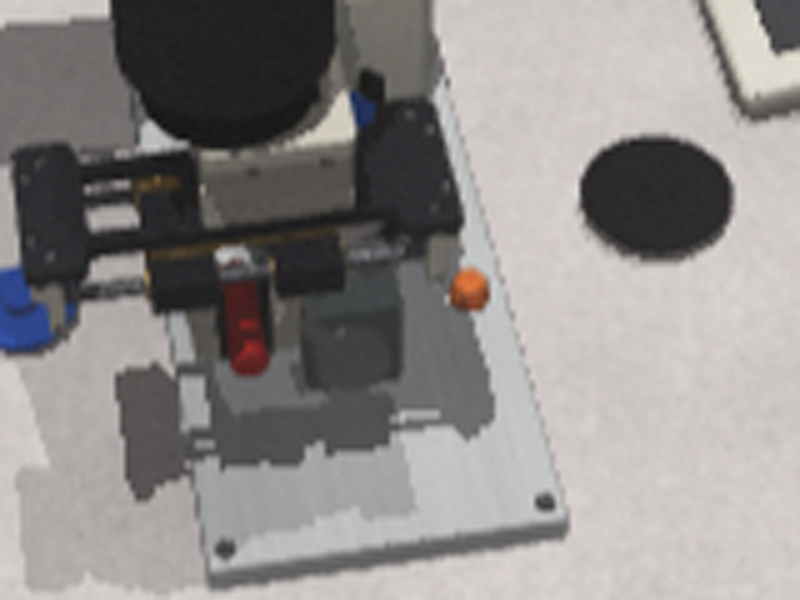

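The handle is still between the pads, but it has slid to about 5 mm below the TCP (axis about 0.136). The hinge therefore fits (0.554, 0.055), and I continue the arc from a lean of 36°.

Request:
step_arm(
  increments=[
    {"tx": 8.5, "ty": 0, "tz": 5.6, "ax": 0, "ay": 0, "az": 0, "claw": -1},
    {"tx": 9.3, "ty": 0, "tz": 4.8, "ax": 0, "ay": 0, "az": 0, "claw": -1},
    {"tx": 9.8, "ty": 0, "tz": 3.7, "ax": 0, "ay": 0, "az": 0, "claw": -1},
    {"tx": 10.1, "ty": 0, "tz": 2.7, "ax": 0, "ay": 0, "az": 0, "claw": -1},
    {"tx": 0, "ty": 0, "tz": 0, "ax": 0, "ay": 0, "az": 0, "claw": -1},
  ],
)

```text
time_s: 9.2
tcp_pos: [0.5352, -0.1067, 0.1591]
eef_rot: [-180.0, -0.1, -89.6]
contact_force: [-6.6, -0.3, 9.2]
gripper_width: 0.0174
```

Request:
step_arm(
  increments=[
    {"tx": 9, "ty": 0, "tz": 1.7, "ax": 0, "ay": 0, "az": 0, "claw": -1},
    {"tx": 9.5, "ty": 0, "tz": 1.2, "ax": 0, "ay": 0, "az": 0, "claw": -1},
    {"tx": 0, "ty": 0, "tz": 0, "ax": 0, "ay": 0, "az": 0, "claw": -1},
    {"tx": 0, "ty": 0, "tz": 0, "ax": 0, "ay": 0, "az": 0, "claw": -1},
    {"tx": 0, "ty": 0, "tz": 0, "ax": 0, "ay": 0, "az": 0, "claw": -1},
    {"tx": 0, "ty": 0, "tz": 0, "ax": 0, "ay": 0, "az": 0, "claw": -1},
  ],
)

```text
time_s: 9.8
tcp_pos: [0.5532, -0.1067, 0.1618]
eef_rot: [-179.9, -0.1, -89.6]
contact_force: [-3.5, -1.3, 5.0]
gripper_width: 0.0173
```

```bash
python3 - <<'E'
from h import *
for n in('side','top','wrist'):
    c=cap(n,n+'5');P=xyz(c);h=cv2.cvtColor(c['image'],cv2.COLOR_BGR2HSV)
    m=((h[...,0]<6)|(h[...,0]>174))&(h[...,1]>130)&(abs(P[...,0]-.5545)<.05)&(abs(P[...,1]+.1)<.06)&(P[...,2]>.05)
    q=P[m];print(n,len(q),np.percentile(q,[3,50,97],axis=0).round(4).tolist() if len(q) else '')
    if n=='side':
        b=(h[...,0]>=100)&(h[...,0]<=125)&(h[...,1]>110)&(np.hypot(P[...,0]-.5535,P[...,1]-.0385)<.045)&(P[...,2]>.09)
        q=P[b];print('lid',len(q),np.percentile(q,[5,50,95],axis=0).round(4).tolist() if len(q) else '')
        s=c['image'][200:320,240:400]
    if n=='wrist': w=c['image']
cv2.imwrite('pics/s5.png',np.hstack([cv2.resize(s,(400,300),interpolation=2),cv2.resize(w,(400,300))]))
st=r.get_state();print(st['tcp_pos'],st['contact_force'],st['gripper_width'],st['time_s'])
E
```

```text
side 108 [[0.5465, -0.1347, 0.1501], [0.5533, -0.1207, 0.1618], [0.5601, -0.0928, 0.1653]]
lid 46 [[0.5148, 0.0229, 0.1026], [0.5439, 0.0679, 0.1059], [0.5707, 0.0767, 0.5505]]
top 18 [[0.5385, -0.0801, 0.1612], [0.554, -0.0748, 0.1645], [0.5586, -0.0692, 0.2331]]
wrist 3747 [[0.5444, -0.1321, 0.1537], [0.5527, -0.1153, 0.163], [0.5609, -0.075, 0.1652]]
[ 0.55319839 -0.10665571  0.16180898] [-2.61163172  0.13982503  4.64211323] 0.017581990030263166 9.95
```

View pics/s5.png

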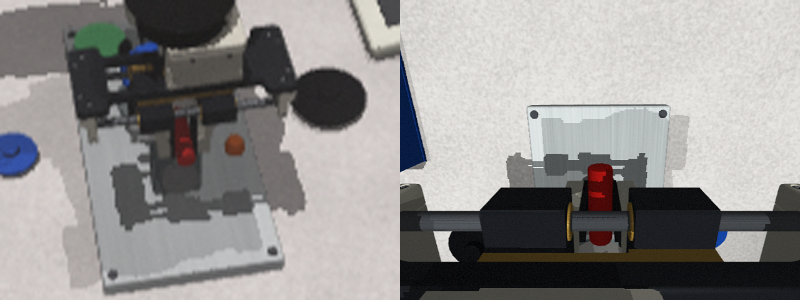

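The handle axis is at x 0.553, z about 0.156, which is upright over the hinge at x 0.553–0.5545. The lid top is about 14 mm higher than before. The pose is steady, so I hand in.

Request:
step_arm(
  increments=[
    {"tx": 0.5, "ty": 0, "tz": 0, "ax": 0, "ay": 0, "az": 0, "claw": -1},
    {"tx": 0, "ty": 0, "tz": 0, "ax": 0, "ay": 0, "az": 0, "claw": -1},
    {"tx": 0, "ty": 0, "tz": 0, "ax": 0, "ay": 0, "az": 0, "claw": -1},
    {"tx": 0, "ty": 0, "tz": 0, "ax": 0, "ay": 0, "az": 0, "claw": -1},
  ],
)

```text
time_s: 10.35
tcp_pos: [0.5536, -0.1067, 0.1618]
eef_rot: [-179.9, -0.1, -89.6]
contact_force: [-3.7, -0.5, 4.8]
gripper_width: 0.0177
```

```bash
python3 -c "
from plant import r
s=r.get_state();print(s['tcp_pos'],s['contact_force'],s['gripper_width'],abs(s['qd']).max());print(r.close_job())"
```

```text
[ 0.55361197 -0.1066636   0.16182383] [-3.71859455 -0.53050632  4.77498262] 0.017729769463677644 0.0883630321573393
the job is handed in; nothing more can be done
None
```

The lid is snapped onto the dish and the lever is held upright in the gripper; I handed the job in at about 10.4 s. No verdict is reported.

- **Lid:** I pressed it at its boss until it met the rim. Before I moved the lever, the wrist camera showed all four clips over the edge. The disc top was at 0.0916 m (0.091 expected), with a slope under 0.001 and the centre within about 2 mm.
- **Lever:** I pinched the handle and swung it up. In the last check the handle axis was at x 0.553, z about 0.156 m, over a hinge estimated at x 0.553–0.5545. That puts it within about 0.02 rad of upright. The arm was holding still with a 15 N grip, the fingers stopped at 17.7 mm on the 18 mm bar.
- **Lift:** The lid surface read about 0.1055 m, consistent with the full 14 mm lift. That rests on few points, because the arm hid most of the lid, so I did not re-check its level after the lift.

**What went wrong:**
- The first move calls were refused because some fields were missing.
- During the swing the handle slid about 5 mm down in the pads, and the force reached roughly 23 N in x and in z. I eased that off and continued the arc.

I made no contact with the bystanders that I know of. I did not measure their final positions, though the orange block and green blank looked in place in the last pictures.

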